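# Post the full-case tally in the tally box

### The arm

A 6-joint arm with a two-finger parallel gripper is mounted at the origin on the work surface. World frame = base frame: x ahead of the robot, y to its left, z up, the work surface at z = 0. Lengths are in m, angles in degrees, forces in N, time in s.
With the tool pointing down it reaches from about 0.3 to 0.75 m from the base axis. Payload 8.5 kg.
Tool frame: the origin (TCP) lies between the finger pads; the fingertips stand 17 mm ahead of it and the grasp point (between the pads) lies 2 mm behind it; z points along the fingers, y is the direction in which the jaws open and shut (so a half turn about z gives the same grasp; the last joint's range is limited). The gripper opens to 85 mm and grips with 20 to 120 N. Pads are 22 mm wide; open, the fingers measure 114 mm over their backs; the gripper's body (76 mm by 85 mm) begins 54 mm behind the grasp point. The pads swing forward as they close: fully open they stand 13 mm farther back than shut.
Start: joints at [56.82, 21.807, 74.336, -0, 83.858, -12.336], TCP at [0.196, 0.514, 0.248] pointing down, gripper open.
Joint ranges: [-178.18, 178.18], [-50.72, 133.34], [12.68, 142.11], [-81.47, 261.47], [9.98, 163.14], [-165.26, 165.26]. Speed limits (degrees/s): [136.94, 136.94, 180, 180, 180, 180].

### API

Orientations are given as a 3x3 rotation matrix whose columns are the frame's x, y, z axes.
In Python, from rig import readout, eyes, env gives the robot as it stands.
- The arm moves only by the tool arm_command, never from a script. Its argument "rows" is text: rows parted by semicolons, each of 7 numbers parted by spaces: the closure, from 0 (fully open) to 1 (shut), then the shift along the tool's x, y, z in mm, then the turn, a rotation vector about the tool's x, y, z in degrees. In form: grip dx dy dz rx ry rz; .... A call has 1 to 5 rows; each row shifts and turns the commanded pose from where the row before left it, along the tool's axes as they then stand; what a row does not reach is not made up. A row lasts 1/12 s, in which the tool goes at most 41.7 mm and 7.16 degrees, less where a joint would pass 70% of its speed; a pose out of reach is approached as far as the arm can. A call with a gripper value outside its range is refused whole. The fingers move at their own pace and stop on an object; "squeeze" is the grip in N (left out, the last holds). Time passes only in rows, so rows that do not move let the fingers close. It gives the time, the measured TCP pose, the force and the opening at its end, in the units of the state.
- readout.observe(): the state, without advancing time (a new reading comes with each control period).
- eyes.get_image(name): name is "side" or "top"; returns the picture (384x512x3 uint8, red, green, blue); there is no depth.
- eyes.camera_model(name): a dict with "mtx" (3x3 intrinsics, pixels), "view" (4x4, takes a point from world to camera coordinates). Camera axes: x right, y up, looking along -z (the intrinsics and any distortion apply to the point x, -y, -z); pixel columns grow to the right and rows downward; lengths in m; the calibration is good to about 2 mm. A picture is of the moment at which its call begins. camera_model takes no time and is no camera call.
- env.close_job(): hands the job in, once; it reports no verdict.
The state is a dict: "time_s": time; "q": joint angles; "qvel": joint speeds; "joint_efforts": joint torques, N m; "position": TCP position; "tool_rot": TCP orientation; "ft_force": force on the tool from outside, world axes, zero at the start; "wrist_torque": the same for the moment, N m; "grip_width": finger opening in m.
Only numpy, scipy, OpenCV 4.12 (cv2) and the standard library are available. Lean on these libraries where they do the work, as an engineer would, in place of code of your own. Each camera call takes 0.05 s, during which the arm holds its last target. There are 200 camera calls.

### The job

A case of juice is packed: take the wide wooden tally out of the rack and push it down on end through the slot in the top of the grey tally box, keeping hold of it until it is about half way in, then let it go so that it ends up right inside the box. Leave the two narrow tallies standing in the rack.

Things in the scene. Friction and masses are not known exactly. Their poses are not given: they have to be found in the camera images.
- wide_tally: Plain wooden board 10 mm thick (its x), 70 wide (y), 120 tall (z, up), 55 g, origin at its centre. Stands on end in one of three pockets (which one varies) of a fixed plywood rack block, 60 x 290 x 40 mm high. The pockets lie end to end, 95 mm apart, and hold the lowest 32 mm of a tally, 2 mm play on each face; 88 mm stands clear. Pull straight up to free it.
- narrow_tally_a: A narrow tally: same wood, thickness (x, 10 mm) and height (z, 120 mm) but only 40 mm wide (y). Origin at its centre. Stands in another pocket of the rack and is to stay there.
- narrow_tally_b: The other narrow tally, same as the first (10 x 40 x 120 mm, origin at its centre). Stands in the remaining pocket and is to stay there.
- tally_box: Fixed grey box, 130 (its x) by 140 mm (y), lid at 150 mm, floor inside at 5 mm. Origin: centre of its underside, on the table; z up. Slot in the lid straight above the origin: 24 mm wide (x), 90 long (y), with sloping lips flaring 10 mm outward up to 160 mm height. A tally goes in on end, thickness along the box's x; let go half way, it drops inside by its weight.

How it is judged (in metres and radians):
On the way:
1. the wide tally, still held in the fingers, has its lower part pushed into the slot, at least 30 mm below the rim of the lips (z of wide_tally in the frame of tally_box below 0.19 m and horizontal distance between wide_tally and tally_box below 0.025 m and angle between wide_tally's own z axis and vertical below 0.35 rad and contact force between the fingers and wide_tally above 0.3 N), for 0.1 s.
At the end, for the whole second after the job is handed in: The wide tally is wholly inside the tally box, below its lid (its centre within the box's walls and less than 85 mm above the table), whether standing, leaning or lying; both narrow tallies still stand in the rack, within 40 mm of where they began and less than 17 degrees from upright (z of wide_tally in the frame of tally_box below 0.085 m and x of wide_tally in the frame of tally_box between -0.065 and 0.065 m and y of wide_tally in the frame of tally_box between -0.07 and 0.07 m and distance of each of narrow_tally_a, narrow_tally_b from where it was at the start of the episode below 0.04 m and angle between each of narrow_tally_a, narrow_tally_b's own z axis and vertical below 0.3 rad); the robot touches nothing.
It fails at once if a narrow tally is pulled out of the rack or knocked away (moved over 50 mm) (distance of any of narrow_tally_a, narrow_tally_b from where it was at the start of the episode above 0.05 m).
It also fails if it takes over 40 s, if anything falls off the work surface, if the arm or the gripper's body presses on something with over 40 N, if the wrist force passes 120 N, or if a joint passes its speed limit or range.

## Working session

There is one attempt and no reset: what is moved stays moved. The work goes in short steps, Python scripts to look and compute and a tool call to move; the robot and the scene stay as the last step left them, time stands still between calls to the robot, and variables do not carry over. Pictures are saved under pics/ and viewed, about 8 in all and at most 12, crops included, and the job is handed in when it is done.

Besides the shell and the picture viewer there is one more tool, called by a JSON object that holds its "method" and its "body", one argument or row to a line. arm_command: Moves the arm, as the interface text tells. Its arguments: {"type":"object","properties":{"rows":{"type":"string"},"squeeze":{"type":"number"}},"required":["rows"]}

```bash
mkdir -p pics; python3 - <<'E'
from rig import readout, eyes, env
import cv2
s=readout.observe(); print(s)
for n in ("side","top"):
    im=eyes.get_image(n); cv2.imwrite(f"pics/{n}0.png",cv2.resize(im[:,:,::-1],(800,600),interpolation=cv2.INTER_CUBIC)); 
    cv2.imwrite(f"pics/{n}0raw.png",im[:,:,::-1]); print(eyes.camera_model(n))
E
```

```text
{'time_s': 0.0, 'q': array([ 5.68205500e+01,  2.18425212e+01,  7.43858464e+01,  1.04548184e-03,
        8.38574485e+01, -1.23370739e+01]), 'qvel': array([ 0.10853411, -0.0001683 ,  0.03050017, -0.05137467,  0.09708043,
       -0.05528351]), 'joint_efforts': array([ 1.21299126e-03, -4.48467028e+01, -2.31274813e+01, -2.10788889e-04,
        4.84161035e-03,  1.03946923e-05]), 'position': array([0.19554809, 0.51377561, 0.24769098]), 'tool_rot': array([[-9.34561942e-01,  3.55799494e-01, -8.34859229e-04],
       [ 3.55800313e-01,  9.34561175e-01, -1.24364683e-03],
       [ 3.37738108e-04, -1.45930817e-03, -9.99998878e-01]]), 'ft_force': array([-0.5632607 , -0.11250691, -0.03008476]), 'wrist_torque': array([-0.0521305 , -0.02504069, -0.06547538]), 'grip_width': 0.08517191988573924}
{'mtx': array([[350.24995412,   0.        , 254.30941934],
       [  0.        , 350.24995412, 192.10576891],
       [  0.        ,   0.        ,   1.        ]]), 'view': array([[ 0.8524441 , -0.52281662,  0.0013514 , -0.45876423],
       [ 0.40280034,  0.65840297,  0.63581241, -0.25454681],
       [-0.33330306, -0.54145019,  0.77184244, -0.71204172],
       [ 0.        ,  0.        ,  0.        ,  1.        ]])}
{'mtx': array([[466.78349291,   0.        , 258.65192367],
       [  0.        , 466.78349291, 185.16298198],
       [  0.        ,   0.        ,   1.        ]]), 'view': array([[-0.00870511, -0.99994827, -0.00526075, -0.00313407],
       [ 0.99281057, -0.0092708 ,  0.11933662, -0.53178178],
       [-0.11937922, -0.00418409,  0.99283991, -1.1738877 ],
       [ 0.        ,  0.        ,  0.        ,  1.        ]])}
```

View pics/top0.png

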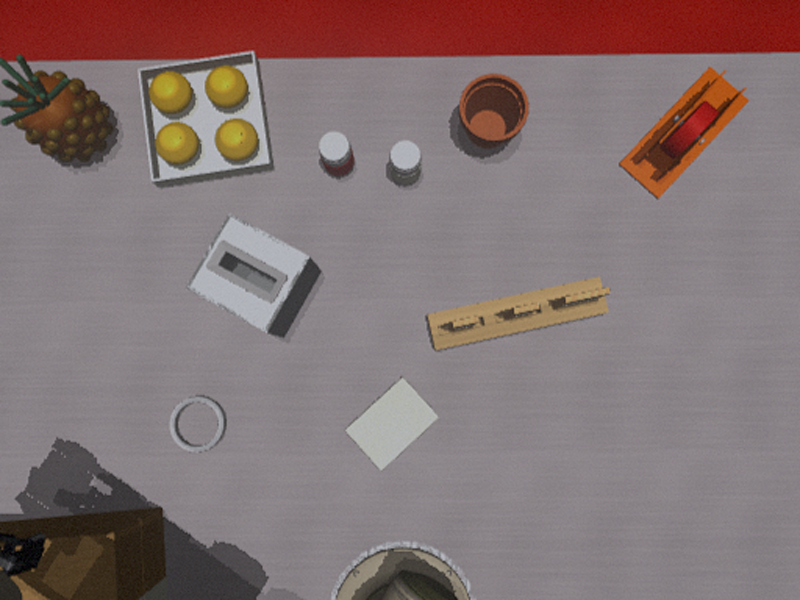

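View pics/side0.png

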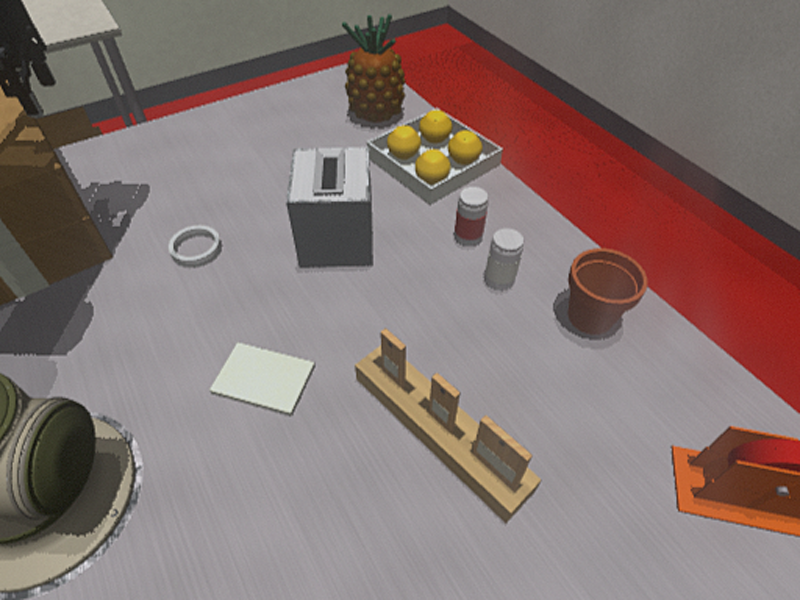

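The top view shows the rack at about (430-608, 280-350) with the wide tally in its right-hand pocket, at about (578,298). The box's slot is at about (247,270). The side view agrees: the wide tally is the nearest one, at (503,450). Next I'll enlarge the rack and the box.

```bash
python3 - <<'E'
import cv2,numpy as np
t=cv2.imread("pics/top0raw.png"); s=cv2.imread("pics/side0raw.png")
a=cv2.resize(t[170:230,265:395],(780,360),interpolation=cv2.INTER_CUBIC)
b=cv2.resize(t[135:220,115:210],None,fx=6,fy=6,interpolation=cv2.INTER_CUBIC)
cv2.imwrite("pics/c1.png",a)
cv2.imwrite("pics/c2.png",b)
c=cv2.resize(s[205:335,220:350],(590,590),interpolation=cv2.INTER_CUBIC)
cv2.imwrite("pics/c3.png",c)
E
```

```text
(no output)
```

View pics/c1.png

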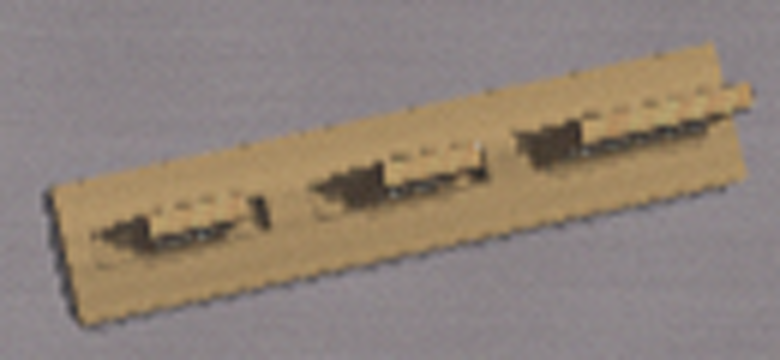

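View pics/c2.png

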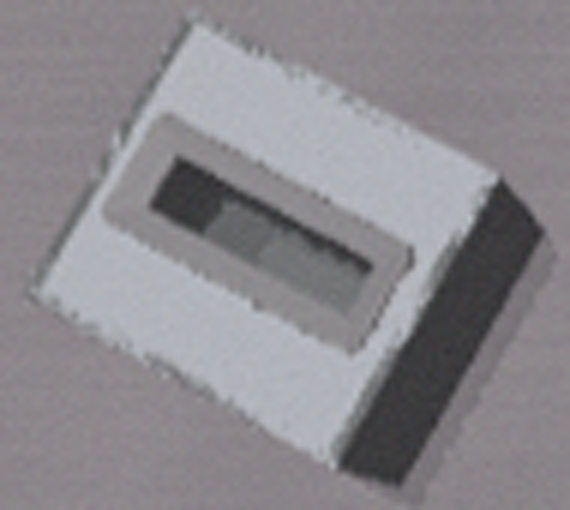

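The rack crop shows the wide tally's top face running from (580,128) to (752,97). The rack top's corners are (52,185), (715,42), (745,178) and (82,325). In the box crop the lid corners are (195,15), (500,180), (338,467) and (35,293), and the slot corners are (178,157), (373,265), (348,313) and (150,205).

```bash
cat > h.py <<'E'
import numpy as np
from rig import readout, eyes, env
def back(name,uv,z):
    m=eyes.camera_model(name);K=m["mtx"];V=m["view"];R=V[:3,:3];c=-R.T@V[:3,3]
    out=[]
    for u,v in uv:
        p=np.linalg.inv(K)@[u,v,1]; d=R.T@[p[0],-p[1],-p[2]]
        out.append(c+d*(z-c[2])/d[2])
    return np.array(out)
def crop(uv,x0,y0,f): return [((u+.5)/f-.5+x0,(v+.5)/f-.5+y0) for u,v in uv]
def proj(name,P):
    m=eyes.camera_model(name);K=m["mtx"];V=m["view"]
    q=(V[:3,:3]@np.array(P).T).T+V[:3,3]; q=q*[1,-1,-1]; q=(K@q.T).T
    return q[:,:2]/q[:,2:]
E
python3 - <<'E'
from h import *
np.set_printoptions(precision=4,suppress=True)
def rep(t,uv,z,o):
    P=back("top",crop(uv,*o,6),z); n=np.roll(P,-1,0)-P
    print(t,"centre",P.mean(0),"edges",np.linalg.norm(n,axis=1),"ang",np.degrees(np.arctan2(n[:,1],n[:,0])))
    return P
A=(265,170);B=(115,135)
P=rep("rack",[(52,185),(715,42),(745,178),(82,325)],.04,A)
rep("wide",[(580,117),(750,85),(753,108),(583,140)],.128,A)
rep("nb",[(383,163),(478,145),(482,170),(386,190)],.128,A)
rep("na",[(148,212),(245,195),(248,215),(150,236)],.128,A)
rep("lid",[(195,15),(500,180),(338,467),(35,293)],.15,B)
rep("rim",[(160,112),(414,250),(352,354),(103,212)],.16,B)
rep("slot",[(178,157),(373,265),(348,313),(150,205)],.15,B)
S=[(p[0],p[1]) for p in proj("side",[[0.44,-0.19,.128]])]
print(S)
E
```

```text
rack centre [ 0.491  -0.1927  0.04  ] edges [0.2904 0.0594 0.2891 0.0608] ang [ -78.3217 -169.9479  101.9482   11.3504]
wide centre [ 0.51   -0.2857  0.128 ] edges [0.0687 0.0092 0.0686 0.0092] ang [ -79.8464 -175.0246  100.1456    5.3977]
nb centre [ 0.4893 -0.1926  0.128 ] edges [0.0383 0.01   0.0388 0.0107] ang [ -79.781  -172.6876  101.2457    4.7993]
na centre [ 0.4713 -0.0998  0.128 ] edges [0.0388 0.008  0.0395 0.0095] ang [ -80.5706 -172.6673  101.5728    3.808 ]
lid centre [0.5456 0.2241 0.15  ] edges [0.1378 0.1275 0.1373 0.125 ] ang [-119.0293  151.0184   59.9563  -28.7286]
rim centre [0.5464 0.2258 0.16  ] edges [0.1135 0.0464 0.1121 0.0444] ang [-119.0019  149.7282   59.9896  -28.5236]
slot centre [0.5466 0.226  0.15  ] edges [0.0882 0.021  0.0891 0.0216] ang [-119.4184  153.1216   61.0136  -29.1894]
[(np.float64(262.74246793487947), np.float64(256.62365789573875))]
```

View pics/c3.png

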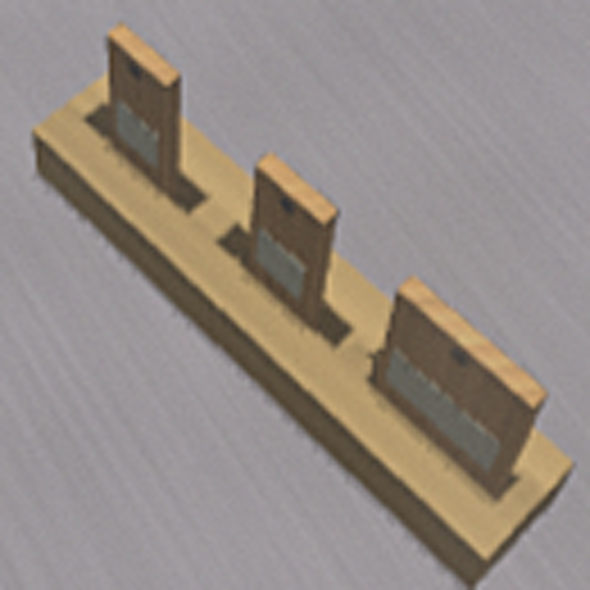

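```bash
cat >> h.py <<'E'
def plan(target,yaw,n,nt,g):
    s=readout.observe();R=s["tool_rot"];y0=np.arctan2(R[1,1],R[0,1]);dy=(np.radians(yaw)-y0+np.pi)%(2*np.pi)-np.pi
    d=(np.array(target)-s["position"])*1000/n
    print("from",s["position"],"yaw",np.degrees(y0),"tilt",R[:,2],"t",s["time_s"])
    rows=[]
    for i in range(n):
        a=y0+dy*min(i,nt)/nt; x=d@[-np.sin(a),np.cos(a),0]; y=d@[np.cos(a),np.sin(a),0]
        rows.append("%g %.1f %.1f %.1f 0 0 %.1f"%(g,x,y,-d[2],-np.degrees(dy)/nt if i<nt else 0))
    for i in range(0,n,5): print("; ".join(rows[i:i+5]))
E
python3 - <<'E'
from h import *
np.set_printoptions(precision=4,suppress=True)
print(proj("side",[[.51,-.2857,.128]]),"measured",crop([(473,340)],220,205,590/130))
print(back("side",crop([(473,340)],220,205,590/130),.128))
# lip/slot centre in side view (800x600 picture)
f=800/512
print(proj("side",[[.5465,.2258,.155]])*f, "seen ~ (329,173)")
plan((.51,-.2857,.25),11.8,24,9,0)
E
```

```text
[[324.2571 278.9471]] measured [(323.8305084745763, 279.52542372881356)]
[[ 0.5086 -0.2862  0.128 ]]
[[329.7777 170.3068]] seen ~ (329,173)
from [0.1956 0.5138 0.2478] yaw 69.15606246950931 tilt [-0.0007 -0.0011 -1.    ] t 0.1
0 -24.1 -26.5 -0.1 0 0 6.4; 0 -26.9 -23.6 -0.1 0 0 6.4; 0 -29.3 -20.5 -0.1 0 0 6.4; 0 -31.4 -17.1 -0.1 0 0 6.4; 0 -33.1 -13.5 -0.1 0 0 6.4
0 -34.4 -9.8 -0.1 0 0 6.4; 0 -35.3 -5.9 -0.1 0 0 6.4; 0 -35.7 -1.9 -0.1 0 0 6.4; 0 -35.7 2.1 -0.1 0 0 6.4; 0 -35.3 6.0 -0.1 0 0 0.0
0 -35.3 6.0 -0.1 0 0 0.0; 0 -35.3 6.0 -0.1 0 0 0.0; 0 -35.3 6.0 -0.1 0 0 0.0; 0 -35.3 6.0 -0.1 0 0 0.0; 0 -35.3 6.0 -0.1 0 0 0.0
0 -35.3 6.0 -0.1 0 0 0.0; 0 -35.3 6.0 -0.1 0 0 0.0; 0 -35.3 6.0 -0.1 0 0 0.0; 0 -35.3 6.0 -0.1 0 0 0.0; 0 -35.3 6.0 -0.1 0 0 0.0
0 -35.3 6.0 -0.1 0 0 0.0; 0 -35.3 6.0 -0.1 0 0 0.0; 0 -35.3 6.0 -0.1 0 0 0.0; 0 -35.3 6.0 -0.1 0 0 0.0
```

The two views agree to within 2 mm, so I'll move above the wide tally.

{"method": "arm_command", "body": {
  "rows": "0 -24 -26.5 0 0 0 6.4; 0 -27 -23.5 0 0 0 6.4; 0 -29.5 -20.5 0 0 0 6.4; 0 -31.5 -17 0 0 0 6.4; 0 -33 -13.5 0 0 0 6.4"
}}

```text
time_s: 0.52
position: [0.2613, 0.3459, 0.2481]
tool_rot: [[-0.6, 0.8, -0.0], [0.8, 0.6, -0.0], [-0.0, -0.001, -1.0]]
ft_force: [1.7, -0.3, 0.2]
grip_width: 0.0851
```

{"method": "arm_command", "body": {
  "rows": "0 -34.5 -10 0 0 0 6.4; 0 -35.5 -6 0 0 0 6.4; 0 -35.5 -2 0 0 0 6.4; 0 -35.5 2 0 0 0 6.2; 0 -35 6 0 0 0 0"
}}

```text
time_s: 0.93
position: [0.3258, 0.1794, 0.2483]
tool_rot: [[-0.198, 0.98, -0.0], [0.98, 0.198, -0.0], [-0.0, -0.0, -1.0]]
ft_force: [1.4, -0.1, 0.0]
grip_width: 0.0855
```

{"method": "arm_command", "body": {
  "rows": "0 -35 6 0 0 0 0; 0 -35 6 0 0 0 0; 0 -35 6 0 0 0 0; 0 -35 6 0 0 0 0; 0 -35 6 0 0 0 0"
}}

```text
time_s: 1.35
position: [0.3909, 0.014, 0.2483]
tool_rot: [[-0.203, 0.979, -0.0], [0.979, 0.203, 0.0], [0.0, -0.0, -1.0]]
ft_force: [1.1, -0.8, 1.0]
grip_width: 0.0855
```

{"method": "arm_command", "body": {
  "rows": "0 -35 6 0 0 0 0; 0 -35 6 0 0 0 0; 0 -35 6 0 0 0 0; 0 -35 6 0 0 0 0; 0 -35 6 0 0 0 0"
}}

```text
time_s: 1.77
position: [0.456, -0.1512, 0.248]
tool_rot: [[-0.203, 0.979, -0.0], [0.979, 0.203, 0.0], [0.001, -0.0, -1.0]]
ft_force: [-0.2, 0.1, -0.0]
grip_width: 0.0856
```

{"method": "arm_command", "body": {
  "rows": "0 -35 6 0 0 0 0; 0 -35 6 0 0 0 0; 0 -35 6 0 0 0 0; 0 -20 4 0 0 0 0; 0 0 0 0 0 0 0"
}}

```text
time_s: 2.18
position: [0.5035, -0.2708, 0.247]
tool_rot: [[-0.201, 0.98, -0.001], [0.98, 0.201, 0.0], [0.0, -0.001, -1.0]]
ft_force: [-0.8, -0.3, -0.5]
grip_width: 0.0855
```

```bash
python3 - <<'E'
from h import *
import cv2
plan((.5095,-.2858,.111),11.8,5,5,0)
a=eyes.get_image("top")[150:250,290:423,::-1]; b=eyes.get_image("side")[190:330,230:416,::-1]
cv2.imwrite("pics/n1.png",cv2.resize(b,(790,595),interpolation=cv2.INTER_CUBIC)); cv2.imwrite("pics/n0.png",cv2.resize(a,(790,595)))
E
```

```text
from [ 0.50349346 -0.2707684   0.24695845] yaw 11.582393409859527 tilt [-8.51265077e-04  1.17340215e-04 -9.99999631e-01] t 2.1833
0 -3.2 0.6 27.2 0 0 -0.0; 0 -3.2 0.6 27.2 0 0 -0.0; 0 -3.2 0.6 27.2 0 0 -0.0; 0 -3.2 0.6 27.2 0 0 -0.0; 0 -3.2 0.6 27.2 0 0 -0.0
```

View pics/n1.png

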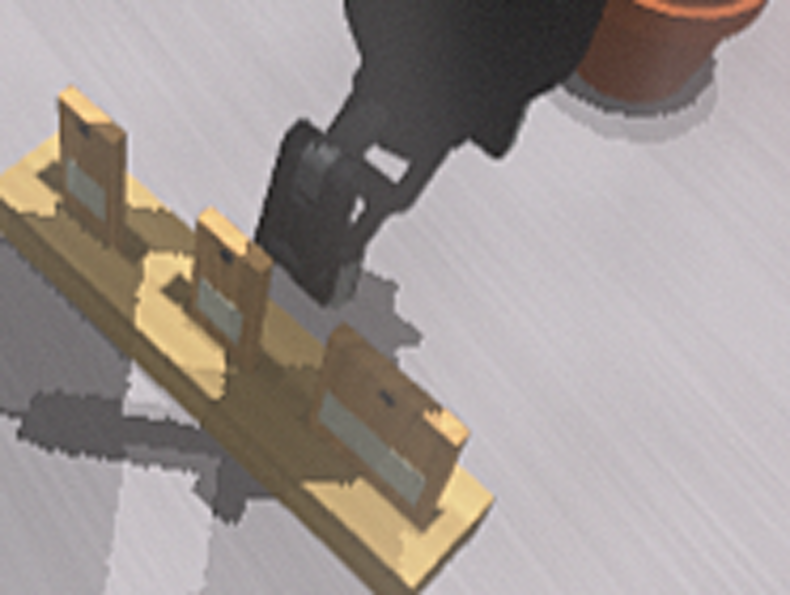

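```bash
python3 - <<'E'
from h import *
s=readout.observe();p=s["position"];R=s["tool_rot"]
f=790/186
for off in ([0,0,0],[0,.0425,.004],[0,-.0425,.004],[0,0,-.056]): print(off,(proj("side",[p+R@off])-[230,190])*f)
E
```

```text
[0, 0, 0] [[403.57490788 202.33933323]]
[0, 0.0425, 0.004] [[473.49735606 142.64189676]]
[0, -0.0425, 0.004] [[325.1549521  278.28987687]]
[0, 0, -0.056] [[430.02842534 113.27461999]]
```

View pics/n0.png

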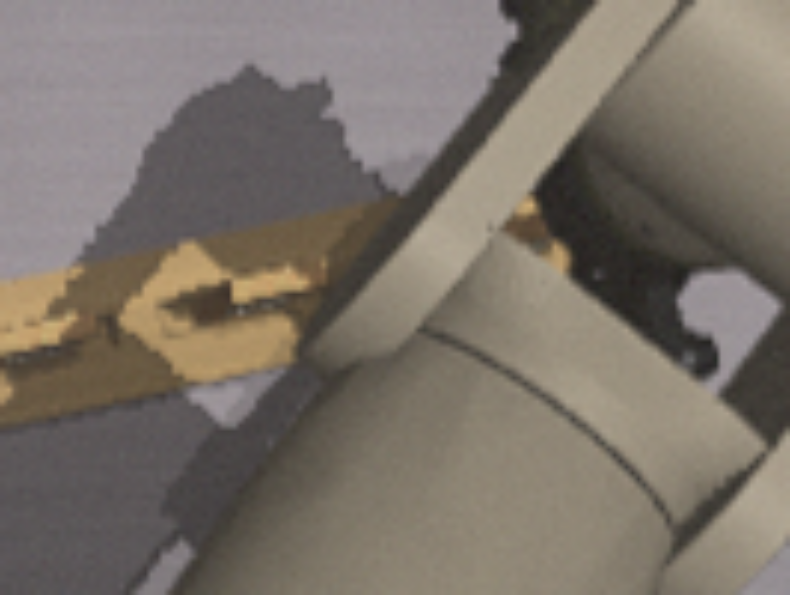

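The near finger shows at about (325,285), where the projection puts it, and the top view is blocked by the arm. Now I'll go down.

{"method": "arm_command", "body": {
  "rows": "0 -8 1.5 20 0 0 0; 0 -8 1.5 28 0 0 0; 0 0 0 30 0 0 0; 0 0 0 30 0 0 0; 0 0 0 20 0 0 0"
}}

```text
time_s: 2.7
position: [0.508, -0.2802, 0.1181]
tool_rot: [[-0.205, 0.979, -0.002], [0.979, 0.205, 0.002], [0.003, -0.002, -1.0]]
ft_force: [-1.0, -0.4, 0.1]
grip_width: 0.0855
```

{"method": "arm_command", "body": {
  "rows": "0 0 0 9 0 0 0; 0 0 0 0 0 0 0; 0 0 0 0 0 0 0"
}}

```text
time_s: 2.95
position: [0.5094, -0.2819, 0.1124]
tool_rot: [[-0.204, 0.979, 0.001], [0.979, 0.204, -0.001], [-0.001, 0.001, -1.0]]
ft_force: [0.5, -0.4, 0.9]
grip_width: 0.0855
```

```bash
python3 - <<'E'
from h import *
import cv2
plan((.5095,-.2858,.110),11.8,1,1,0)
b=eyes.get_image("side")[210:340,240:413,::-1]
cv2.imwrite("pics/n2.png",cv2.resize(b,(790,594),interpolation=cv2.INTER_CUBIC))
E
```

```text
from [ 0.50935378 -0.28191701  0.11237566] yaw 11.79580168879244 tilt [ 7.72572977e-04 -6.28016936e-04 -9.99999504e-01] t 2.95
0 -3.8 -0.7 2.4 0 0 -0.0
```

View pics/n2.png

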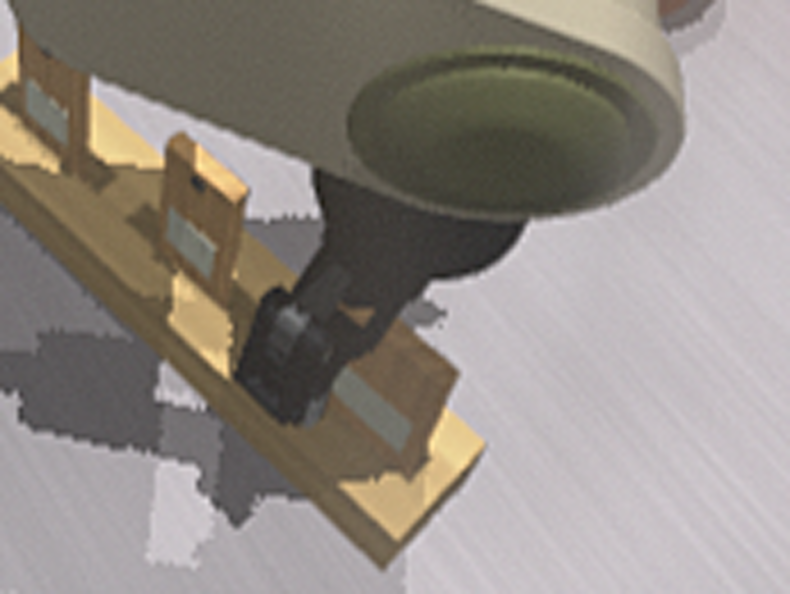

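The fingers straddle the wide tally, with the near finger at (290,360). I'll centre the last 4 mm and then close.

{"method": "arm_command", "body": {
  "rows": "0 -4 0 2 0 0 0; 0 0 0 0 0 0 0; 0.5 0 0 0 0 0 0; 1 0 0 0 0 0 0; 1 0 0 0 0 0 0",
  "squeeze": 60
}}

```text
time_s: 3.42
position: [0.5099, -0.2863, 0.1096]
tool_rot: [[-0.204, 0.979, 0.0], [0.979, 0.204, -0.0], [-0.0, 0.0, -1.0]]
ft_force: [0.4, 0.3, -0.1]
grip_width: 0.0514
```

{"method": "arm_command", "body": {
  "rows": "1 0 0 0 0 0 0; 1 0 0 0 0 0 0; 1 0 0 0 0 0 0; 1 0 0 0 0 0 0; 1 0 0 0 0 0 0"
}}

```text
time_s: 3.83
position: [0.5099, -0.2863, 0.1094]
tool_rot: [[-0.204, 0.979, 0.0], [0.979, 0.204, -0.0], [-0.0, 0.0, -1.0]]
ft_force: [0.6, 0.4, 1.3]
grip_width: 0.0091
```

{"method": "arm_command", "body": {
  "rows": "1 0 0 -8 0 0 0; 1 0 0 -15 0 0 0; 1 0 0 -20 0 0 0; 1 0 0 -25 0 0 0; 1 0 0 -30 0 0 0"
}}

```text
time_s: 4.25
position: [0.5094, -0.2858, 0.2078]
tool_rot: [[-0.204, 0.979, -0.002], [0.979, 0.204, 0.002], [0.002, -0.001, -1.0]]
ft_force: [-0.2, 0.1, -1.0]
grip_width: 0.0095
```

{"method": "arm_command", "body": {
  "rows": "1 0 0 -30 0 0 0; 1 0 0 -30 0 0 0; 1 0 0 -25 0 0 0; 1 0 0 -10 0 0 0; 1 0 0 0 0 0 0"
}}

```text
time_s: 4.67
position: [0.5102, -0.2865, 0.3056]
tool_rot: [[-0.204, 0.979, 0.004], [0.979, 0.204, -0.004], [-0.005, 0.003, -1.0]]
ft_force: [0.6, 0.0, -1.3]
grip_width: 0.0096
```

```bash
python3 - <<'E'
from h import *
import cv2
plan((.5465,.2257,.300),-29.3,15,9,1)
b=eyes.get_image("side")[130:330,215:481,::-1]
cv2.imwrite("pics/n3.png",cv2.resize(b,(790,594),interpolation=cv2.INTER_CUBIC))
E
```

```text
from [ 0.51024036 -0.28650731  0.30563867] yaw 11.75907252390448 tilt [ 0.0043168  -0.00372818 -0.99998373] t 4.6667
1 32.9 9.3 0.4 0 0 4.6; 1 33.6 6.7 0.4 0 0 4.6; 1 34.0 4.0 0.4 0 0 4.6; 1 34.2 1.3 0.4 0 0 4.6; 1 34.2 -1.5 0.4 0 0 4.6
1 34.0 -4.2 0.4 0 0 4.6; 1 33.5 -6.9 0.4 0 0 4.6; 1 32.9 -9.5 0.4 0 0 4.6; 1 32.0 -12.1 0.4 0 0 4.6; 1 31.0 -14.6 0.4 0 0 0.0
1 31.0 -14.6 0.4 0 0 0.0; 1 31.0 -14.6 0.4 0 0 0.0; 1 31.0 -14.6 0.4 0 0 0.0; 1 31.0 -14.6 0.4 0 0 0.0; 1 31.0 -14.6 0.4 0 0 0.0
```

View pics/n3.png

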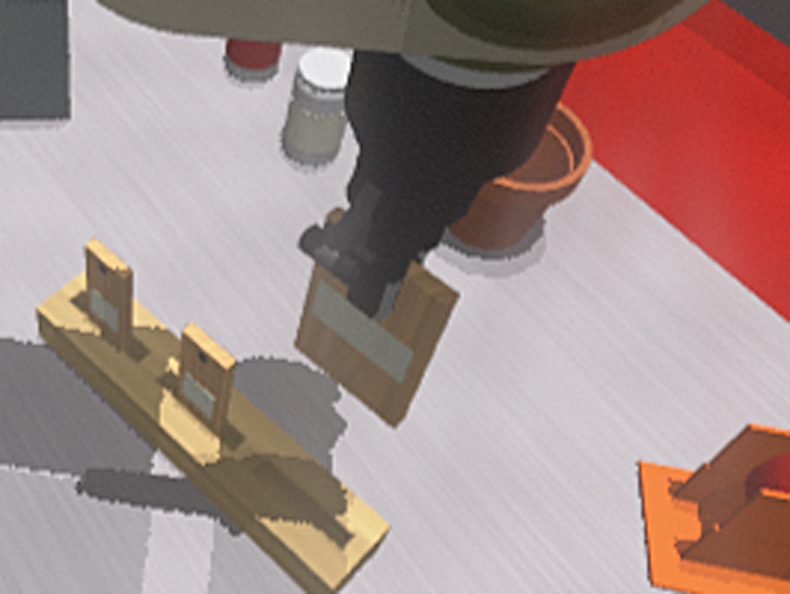

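The tally (300-455, 260-425) is clear of the rack, roughly straight in the grip, and both narrow tallies still stand. Next I'll carry it to the box.

{"method": "arm_command", "body": {
  "rows": "1 20 6 0 0 0 4.6; 1 33.5 6.5 0 0 0 4.6; 1 34 4 0 0 0 4.6; 1 34 1.5 0 0 0 4.6; 1 34 -1.5 0 0 0 4.6"
}}

```text
time_s: 5.13
position: [0.521, -0.1277, 0.3008]
tool_rot: [[0.199, 0.98, -0.003], [0.98, -0.199, 0.001], [0.001, -0.003, -1.0]]
ft_force: [0.9, 0.2, -0.9]
grip_width: 0.0092
```

{"method": "arm_command", "body": {
  "rows": "1 34 -4 0 0 0 4.6; 1 33.5 -7 0 0 0 4.6; 1 33 -9.5 0 0 0 4.6; 1 32 -12 0 0 0 4.3; 1 31 -14.5 0 0 0 0"
}}

```text
time_s: 5.55
position: [0.5339, 0.0431, 0.3009]
tool_rot: [[0.494, 0.87, -0.003], [0.87, -0.494, 0.0], [-0.001, -0.003, -1.0]]
ft_force: [0.2, -0.0, -0.3]
grip_width: 0.0092
```

{"method": "arm_command", "body": {
  "rows": "1 31 -14.5 0 0 0 0; 1 31 -14.5 0 0 0 0; 1 31 -14.5 0 0 0 0; 1 20 -10 0 0 0 0; 1 0 0 0 0 0 0"
}}

```text
time_s: 5.97
position: [0.5425, 0.1698, 0.3006]
tool_rot: [[0.486, 0.874, -0.003], [0.874, -0.486, 0.001], [-0.001, -0.003, -1.0]]
ft_force: [0.8, -0.4, -0.9]
grip_width: 0.0093
```

```bash
python3 - <<'E'
from h import *
plan((.5465,.2257,.290),-29.3,3,3,1)
E
```

```text
from [0.54245992 0.16981573 0.30056517] yaw -29.092380853835024 tilt [-3.18156714e-03  7.86677665e-04 -9.99994629e-01] t 5.9667
1 16.9 -7.9 3.5 0 0 0.1; 1 16.9 -7.9 3.5 0 0 0.1; 1 16.9 -7.9 3.5 0 0 0.1
```

{"method": "arm_command", "body": {
  "rows": "1 17 -8 0 0 0 0; 1 17 -8 0 0 0 0; 1 16 -7.5 0 0 0 0; 1 0 0 10 0 0 0; 1 0 0 0 0 0 0"
}}

```text
time_s: 6.38
position: [0.5465, 0.2213, 0.2894]
tool_rot: [[0.489, 0.872, -0.005], [0.872, -0.489, -0.001], [-0.003, -0.004, -1.0]]
ft_force: [0.6, -0.8, -1.0]
grip_width: 0.0091
```

```bash
python3 - <<'E'
from h import *
import cv2
plan((.5465,.2257,.290),-29.3,1,1,1)
a=cv2.resize(eyes.get_image("top")[110:240,80:253,::-1],(395,297)); 
b=eyes.get_image("side")[40:190,120:320,::-1]
b=cv2.resize(b,(790,592),interpolation=cv2.INTER_CUBIC); cv2.imwrite("pics/n4.png",b)
s=readout.observe();p=s["position"];R=s["tool_rot"]
q=lambda P:((proj("side",P)-[120,40])*3.95+1.5).round()
print("expected tally bottom corners",q([p+R@[x,y,.1015] for x,y in((-.035,-.005),(.035,-.005),(.035,.005),(-.035,.005))]))
print("top",q([p+R@[x,y,-.0185] for x,y in((-.035,-.005),(.035,-.005),(.035,.005),(-.035,.005))]))
E
```

```text
from [0.54652826 0.22128035 0.28942416] yaw -29.29196110591047 tilt [-0.00512475 -0.00110237 -0.99998626] t 6.3833
1 3.8 -2.2 -0.6 0 0 0.0
expected tally bottom corners [[350. 267.]
 [355. 200.]
 [370. 200.]
 [366. 267.]]
top [[328.  86.]
 [335.  21.]
 [352.  21.]
 [346.  85.]]
```

View pics/n4.png

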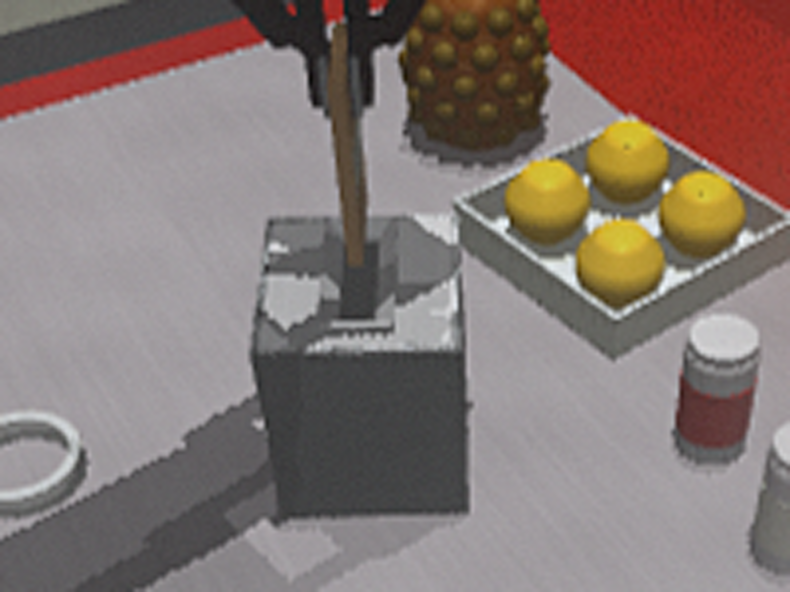

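The tally's lower near corner is at (354,266), where it was expected, lined up over the slot whose near end is at about (360,315). I'll make the last 4 mm correction and lower it.

{"method": "arm_command", "body": {
  "rows": "1 3 -1.5 0 0 0 0; 1 0 0 10 0 0 0; 1 0 0 10 0 0 0; 1 0 0 10 0 0 0; 1 0 0 0 0 0 0"
}}

```text
time_s: 6.9
position: [0.547, 0.224, 0.2605]
tool_rot: [[0.491, 0.871, -0.003], [0.871, -0.491, -0.001], [-0.002, -0.003, -1.0]]
ft_force: [-0.7, 0.1, -0.6]
grip_width: 0.0088
```

```bash
python3 - <<'E'
from h import *
plan((.5465,.2257,.195),-29.3,8,1,1)
E
```

```text
from [0.54697728 0.22404997 0.26047716] yaw -29.377216547555097 tilt [-3.30973519e-03 -6.49886874e-04 -9.99994312e-01] t 6.9
1 0.2 -0.2 8.2 0 0 -0.1; 1 0.2 -0.2 8.2 0 0 0.0; 1 0.2 -0.2 8.2 0 0 0.0; 1 0.2 -0.2 8.2 0 0 0.0; 1 0.2 -0.2 8.2 0 0 0.0
1 0.2 -0.2 8.2 0 0 0.0; 1 0.2 -0.2 8.2 0 0 0.0; 1 0.2 -0.2 8.2 0 0 0.0
```

{"method": "arm_command", "body": {
  "rows": "1 1 -1 8 0 0 0; 1 0 0 8 0 0 0; 1 0 0 8 0 0 0; 1 0 0 8 0 0 0; 1 0 0 0 0 0 0"
}}

```text
time_s: 7.32
position: [0.5465, 0.2257, 0.2283]
tool_rot: [[0.49, 0.872, -0.003], [0.872, -0.49, -0.001], [-0.002, -0.002, -1.0]]
ft_force: [0.8, -0.5, -0.4]
grip_width: 0.0091
```

{"method": "arm_command", "body": {
  "rows": "1 0 0 8 0 0 0; 1 0 0 8 0 0 0; 1 0 0 8 0 0 0; 1 0 0 8 0 0 0; 1 0 0 0 0 0 0"
}}

```text
time_s: 7.73
position: [0.5465, 0.2257, 0.1963]
tool_rot: [[0.49, 0.872, -0.003], [0.872, -0.49, -0.001], [-0.002, -0.002, -1.0]]
ft_force: [-0.3, 0.1, -1.0]
grip_width: 0.0091
```

{"method": "arm_command", "body": {
  "rows": "1 0 0 0 0 0 0; 1 0 0 0 0 0 0; 1 0 0 0 0 0 0"
}}

```text
time_s: 7.98
position: [0.5473, 0.2259, 0.1988]
tool_rot: [[0.49, 0.872, 0.001], [0.872, -0.49, 0.0], [0.001, 0.001, -1.0]]
ft_force: [-0.3, 0.5, -1.0]
grip_width: 0.0091
```

```bash
python3 - <<'E'
from h import *
import cv2
print(readout.observe()["position"])
b=eyes.get_image("side")[40:190,120:320,::-1]
cv2.imwrite("pics/n5.png",cv2.resize(b,(790,592),interpolation=cv2.INTER_CUBIC))
E
```

```text
[0.54732045 0.22589291 0.19882609]
```

View pics/n5.png

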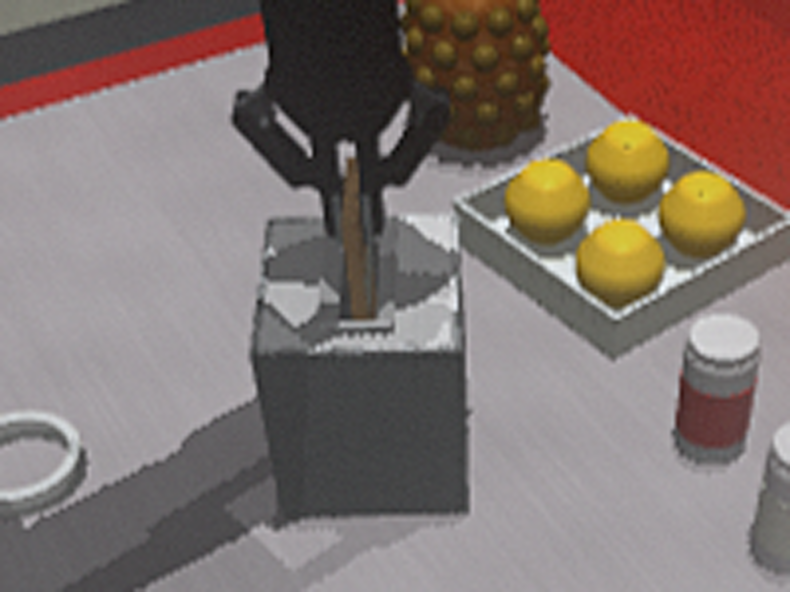

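The tally is in the slot about half way, entering at (362,318), with no wrist force. I'll open the gripper.

{"method": "arm_command", "body": {
  "rows": "0.7 0 0 0 0 0 0; 0 0 0 0 0 0 0; 0 0 0 0 0 0 0; 0 0 0 0 0 0 0; 0 0 0 0 0 0 0"
}}

```text
time_s: 8.45
position: [0.5471, 0.2258, 0.1984]
tool_rot: [[0.49, 0.872, 0.0], [0.872, -0.49, 0.0], [0.0, 0.0, -1.0]]
ft_force: [0.1, 0.2, -0.1]
grip_width: 0.0694
```

{"method": "arm_command", "body": {
  "rows": "0 0 0 0 0 0 0; 0 0 0 -20 0 0 0; 0 0 0 -30 0 0 0; 0 0 0 -30 0 0 0; 0 0 0 -20 0 0 0"
}}

```text
time_s: 8.87
position: [0.5473, 0.226, 0.3013]
tool_rot: [[0.49, 0.872, 0.003], [0.872, -0.49, 0.001], [0.002, 0.002, -1.0]]
ft_force: [-0.1, -0.2, 0.6]
grip_width: 0.0854
```

{"method": "arm_command", "body": {
  "rows": "0 -40 0 0 0 0 0; 0 -40 0 0 0 0 0; 0 -40 0 0 0 0 0; 0 -40 0 0 0 0 0; 0 0 0 0 0 0 0"
}}

```text
time_s: 9.28
position: [0.4662, 0.0825, 0.2988]
tool_rot: [[0.494, 0.87, -0.0], [0.87, -0.494, -0.002], [-0.002, 0.0, -1.0]]
ft_force: [1.0, 0.9, 0.0]
grip_width: 0.0858
```

```bash
python3 - <<'E'
from h import *
import cv2
print(readout.observe()["position"])
b=eyes.get_image("side")[:,:,::-1]
cv2.imwrite("pics/n6.png",cv2.resize(b,(800,600),interpolation=cv2.INTER_CUBIC))
E
```

```text
[0.46616342 0.08254668 0.29877867]
```

View pics/n6.png

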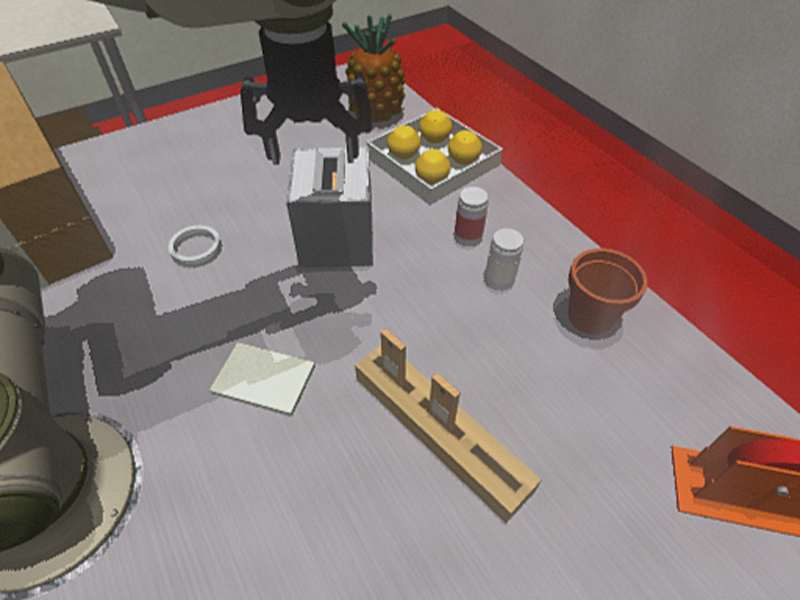

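The tally has dropped: nothing stands above the lid and its end shows inside the slot at (333,182). Both narrow tallies still stand, at (393,355) and (445,400), and the gripper is clear. I'll let it settle and hand in.

{"method": "arm_command", "body": {
  "rows": "0 0 0 0 0 0 0; 0 0 0 0 0 0 0; 0 0 0 0 0 0 0; 0 0 0 0 0 0 0; 0 0 0 0 0 0 0"
}}

```text
time_s: 9.75
position: [0.4689, 0.087, 0.2981]
tool_rot: [[0.489, 0.872, -0.0], [0.872, -0.489, 0.0], [-0.0, -0.0, -1.0]]
ft_force: [0.3, 0.5, 0.3]
grip_width: 0.0857
```

```bash
python3 -c "
from rig import env
print(env.close_job())"
```

```text
the job is handed in; nothing more can be done
None
```

The wide tally is in the box and the job is handed in at about 9.75 s of the 40 s allowed. I pulled it straight up out of the rack, lowered it about half way through the slot while still holding it, then let go.

- **Held in the slot:** with the tool at 0.199 m, the tally's centre works out to about 0.157 m above the table. The fingers read 9.1 mm on the 10 mm board, and wrist force stayed at or below about 1.3 N from grasp to release.
- **After release:** the last side picture showed nothing standing above the lid and the tally's end inside the slot. Both narrow tallies were upright in the rack and the gripper was clear of everything.
- **Not measured:** I judged the tally's final height inside the box only from its end showing below the lid, and did not compute it. The top view was blocked by the arm when I lined up for the grasp.

No check failed; the two cameras agreed to within about 2 mm on the tally.

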